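# Scrub the bakery's beakers, load the drying plate and start it

## Robot

A 6-joint arm with a two-finger parallel gripper is mounted at the origin on the work surface. World frame = base frame: x ahead of the robot, y to its left, z up, the work surface at z = 0. Lengths are in m, angles in rad, forces in N, time in s.
With the tool pointing down it reaches from about 0.325 to 1 m from the base axis. Payload 5.1 kg.
Tool frame: the origin (TCP) lies at the very end of the fingers, on their centre line; the grasp point (between the pads) lies 19 mm behind it; z points along the fingers, y is the line along which they close (so a half turn about z gives the same grasp; the last joint's range is limited). The gripper opens to 85 mm and grips with 20 to 120 N. Pads are 22 mm wide; open, the fingers measure 114 mm over their backs; the gripper's body (76 mm by 85 mm) begins 54 mm behind the grasp point. The pads swing forward as they close: fully open they stand 13 mm farther back than shut.
Start: joints at [1.236, 0.124, 1.65, -0, 1.367, -0.083], TCP at [0.162, 0.629, 0.192] pointing down, gripper open.
Joint ranges: [-2.61, 2.61], [-1.02, 2.33], [0.03, 2.71], [-1.35, 4.49], [0.32, 2.68], [-2.91, 2.91]. Speed limits (rad/s): [2.57, 2.57, 3.14, 3.14, 3.14, 3.14].

## Interface

Orientations are given as a rotation vector (axis times angle).
In Python, from rig import env, imaging gives the robot as it stands.
- The arm moves only by the tool play_rows, never from a script. Its argument "targets" is text: rows parted by semicolons, each of 7 numbers parted by spaces: the opening in per cent of the stroke, from 0 (shut) to 100 (fully open), then the shift along the world's x, y, z in m, then the turn, a rotation vector about the world's x, y, z in degrees. A call has 1 to 10 rows; each row is the pose to reach, as a shift and turn from the pose commanded when the call began; what a row does not reach only later rows make up. A row lasts 1/8 s, in which the tool goes at most 62.5 mm and 10.7 degrees, less where a joint would pass 70% of its speed; a pose out of reach is approached as far as the arm can. A call with a gripper value outside its range is refused whole. The fingers move at their own pace and stop on an object; the grip force is fixed at half the most. Time passes only in rows, so rows that repeat a pose let the fingers close. It gives the time, the measured TCP pose, the force, the opening and the grip force at its end, in the units of the state.
- env.read_state(): the state, without advancing time (a new reading comes with each control period).
- imaging.grab_frame(name): name is "scene" or "top"; returns the picture (400x640x3 uint8, red, green, blue); there is no depth.
- imaging.camera_params(name): a dict with "K" (3x3 intrinsics, pixels), "eye" and "attitude" of the camera in the world. Camera axes: x right, y down, z forward; pixel columns grow to the right and rows downward; lengths in m; the calibration is good to about 2 mm. A picture is of the moment at which its call begins. camera_params takes no time and is no camera call.
- env.hand_in(): hands the job in; it is judged then, once.
The state is a dict: "time": time; "joint_positions": joint angles; "qvel": joint speeds; "joint_efforts": joint torques, N m; "tcp_pos": TCP position; "ee_rot": TCP orientation; "wrist_force": force on the tool from outside, world axes, zero at the start; "torque": the same for the moment, N m; "grip_width": finger opening in m; "grasp_force": force on a finger pad.
Only numpy, scipy, OpenCV 4.12 (cv2) and the standard library are available. Lean on these libraries where they do the work, as an engineer would, in place of code of your own. Each camera call takes 0.05 s, during which the arm holds its last target. There are 200 camera calls.

## Task

Scrub out each steel beaker with the bottle brush, the tallest first and the shortest last: in each, take the brush right down to the bottom, draw it well up, and take it right down again. Then stand the brush back in its pot and stand all the beakers upright and wholly on the drying plate. When everything is in place, press the plate's start button fully down, hold it down for three seconds, and let it come back up; do not disturb the bowl, the wooden mould or the jar.

Things in the scene. Friction and masses are not known exactly. Their poses are not given: they have to be found in the camera images.
- tall_mid (a point): the tall beaker: a plain straight-sided open steel cup, 56 mm across and 110 mm high, wall 3 mm (bore 50 mm), floor 6 mm thick, 0.2 to 0.33 kg, standing upright on the bench. The point is its centre, half-way up (55 mm above its underside); z along its axis, up. May be absent
- middle_mid (a point): the middle beaker: a plain straight-sided open steel cup, 56 mm across and 90 mm high, wall 3 mm (bore 50 mm), floor 6 mm thick, 0.2 to 0.33 kg, standing upright on the bench. The point is its centre, half-way up (45 mm above its underside); z along its axis, up. May be absent
- short_mid (a point): the short beaker: a plain straight-sided open steel cup, 56 mm across and 70 mm high, wall 3 mm (bore 50 mm), floor 6 mm thick, 0.2 to 0.33 kg, standing upright on the bench. The point is its centre, half-way up (35 mm above its underside); z along its axis, up. May be absent
- brush_tip (a point): the bottle brush's tip: the centre of the flat lower end of its round brush head, z up along the brush to its top end. The brush stands upright on this end in its pot. It is 200 mm long: a stiff head 32 mm across from 0 to 85 mm above the tip, a thin steel stem, then a round wooden handle 22 mm across from 115 to 200 mm above the tip; about 0.12 kg
- brush_handle (a point): a point on the brush's axis within its handle, 170 mm above the brush's tip: a good place to grip it; z along the brush, to its top end. With the brush's tip on a beaker's floor this point is 66 mm or more above the beaker's rim
- pot_floor (a point): the brush's pot: a white round ceramic pot fixed to the bench, 56 mm across and 70 mm high, bore 48 mm. The point is the centre of its inner floor, 6 mm above the bench; z up
- plate (a point): the drying plate: the slotted steel top of a low grey appliance fixed to the bench. The point is the centre of the plate's upper face, 30 mm above the bench. The plate is 160 mm along its x and 270 mm along its y, no rim; z up. A raised grey control block (60 mm high, 130 mm along x, 90 mm along y) adjoins it at its +y end, from y = 140 to 230 mm, with the start button in the middle of its top
- start_top (a point): the centre of the upper face of the start button, a round black push button 40 mm across on top of the control block, 78 mm above the bench when up; in the plate's frame at x = 0, y = 185 mm. z up
- start (a joint): travel of the start button: 0 up, 0.008 m fully down. It is pressed straight down; a spring resists with 1.2 N at first and about 4 N at the bottom and returns it
- bowl: bystander: a loose aluminium bowl 120 mm across, 50 mm high; origin at the centre of its underside
- mould: bystander: a loose dark wooden pastry mould, block 110 x 70 x 28 mm with a 95 mm handle along its +x; origin under the block's centre
- jar: bystander: a loose glass jar with a steel cap, 70 mm across, 100 mm high; origin at the centre of its underside
There are look-alikes about, which are no part of the job. Leave any red look-alike of the part that bears short_mid alone.

How it is judged:
By the outcome, as a careful person would: the job done as asked, in the order asked, and still so for the second after the job is handed in, with the robot touching nothing.
Of tall, middle, short only 2 to 3 are there at a start; the rules pass over those that are not, and their reading is None.
At some moment in a run one of tall, middle, short may be knocked a few centimetres aside while the robot is not near it.
It also fails if it takes over 210 s, if anything falls off the work surface, if the arm or the gripper's body presses on something with over 40 N, if the wrist force passes 120 N, or if a joint passes its speed limit or range.

## Working session

There is one attempt and no reset: what is moved stays moved. The work goes in short steps, Python scripts to look and compute and a tool call to move; the robot and the scene stay as the last step left them, time stands still between calls to the robot, and variables do not carry over. Pictures are saved under pics/ and viewed, at most 14 in all, crops included, and the job is handed in when it is done.

Besides the shell and the picture viewer there is one more tool, called as name(argument=value, ...), one argument or row to a line, values as JSON. play_rows: Moves the arm, as the interface text tells. Its arguments: {"type":"object","properties":{"targets":{"type":"string"}},"required":["targets"]}

```bash
mkdir -p pics; ls; python3 - <<'E'
from rig import env, imaging
import cv2
for n in("scene","top"):
    cv2.imwrite(f"pics/{n}0.png",cv2.resize(imaging.grab_frame(n)[:,:,::-1],(800,500),interpolation=cv2.INTER_CUBIC))
    p=imaging.camera_params(n);print(n,p)
print(env.read_state())
E
```

```text
pics
scene {'K': array([[368.94402673,   0.        , 326.05871279],
       [  0.        , 368.94402673, 199.06177002],
       [  0.        ,   0.        ,   1.        ]]), 'eye': array([1.08109551, 0.17376215, 0.78302698]), 'attitude': array([-1.66575403, -2.08840608,  0.68942143])}
top {'K': array([[514.17421152,   0.        , 318.43209987],
       [  0.        , 514.17421152, 197.11947667],
       [  0.        ,   0.        ,   1.        ]]), 'eye': array([0.50657773, 0.06515517, 1.24625622]), 'attitude': array([-2.21084851,  2.1546664 , -0.08642888])}
{'time': 0.1, 'joint_positions': array([ 1.23643373e+00,  1.24468180e-01,  1.65156720e+00,  4.90066161e-06,
        1.36746708e+00, -8.25995628e-02]), 'qvel': array([-0.00084428, -0.0018124 , -0.00214477,  0.00068295,  0.00386612,
        0.00087479]), 'joint_efforts': array([ 9.97466122e-04, -4.24931431e+01, -3.66654360e+01, -9.64339392e-05,
        4.05056999e-03, -3.00528136e-06]), 'tcp_pos': array([0.16174188, 0.62890537, 0.1911401 ]), 'ee_rot': array([-3.94375992e-01, -3.11633606e+00,  2.93301109e-03]), 'wrist_force': array([-0.09176365,  0.16522526,  0.17537432]), 'torque': array([-0.03453558, -0.02875326, -0.00431753]), 'grasp_force': 0.0, 'grip_width': 0.08544623927137517}
```

View pics/scene0.png

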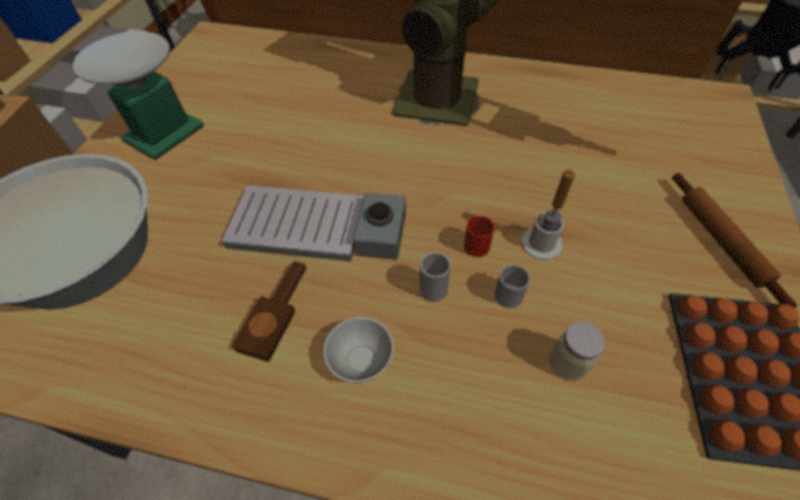

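View pics/top0.png

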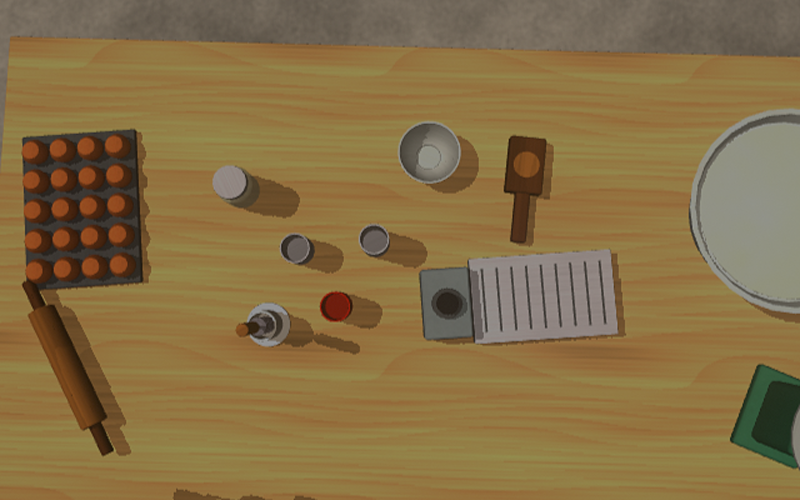

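Candidates, in 800x500 top/scene pixels:
- Beaker A, grey: (375,240) / (434,277).
- Beaker B, grey: (296,249) / (512,286).
- Red cup (336,306): look-alike, leave alone.
- Jar with cap (231,183): bystander.
- Pot with brush (268,325).

Now a close crop to check.

```bash
cat > h.py <<'E'
from rig import env, imaging
import cv2, numpy as np
from scipy.spatial.transform import Rotation as R
P={n:imaging.camera_params(n) for n in("scene","top")}
def proj(n,X):
    p=P[n];c=(np.atleast_2d(X)-p["eye"])@R.from_rotvec(p["attitude"]).as_matrix()
    return (c@p["K"].T)[:,:2]/c[:,2:]
def ray(n,uv,z):
    p=P[n];d=R.from_rotvec(p["attitude"]).as_matrix()@np.linalg.inv(p["K"])@np.array([*uv,1.])
    return p["eye"]+d*(z-p["eye"][2])/d[2]
def tri(a,b):
    A=np.zeros((3,3));B=np.zeros(3)
    for n,uv in(("scene",a),("top",b)):
        e=P[n]["eye"];d=ray(n,uv,0)-e;d/=np.linalg.norm(d);M=np.eye(3)-np.outer(d,d);A+=M;B+=M@e
    return np.linalg.solve(A,B)
def crop(n,u0,v0,w,h,k,im=None):
    im=imaging.grab_frame(n) if im is None else im
    return cv2.resize(im[v0:v0+h,u0:u0+w,::-1],None,fx=k,fy=k,interpolation=cv2.INTER_CUBIC)
E
python3 - <<'E'
from h import *
# crops: scene u 325-465, v 130-255 ; top u 185-325 v 165-290 ; k=2.8 side by side -> use 400px each
a=crop("scene",325,130,140,130,4);b=crop("top",185,165,140,130,4)
cv2.imwrite("pics/c_s.png",a);cv2.imwrite("pics/c_t.png",b)
E
```

```text
(no output)
```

View pics/c_s.png

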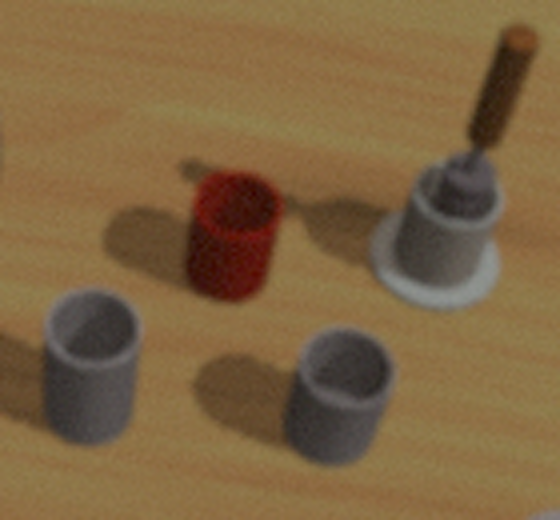

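View pics/c_t.png

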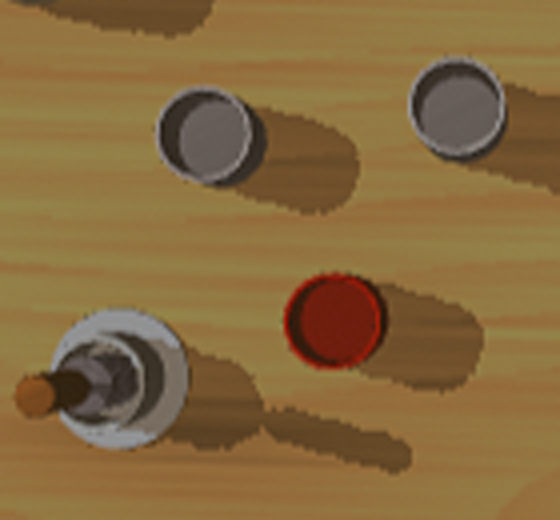

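```bash
python3 - <<'E'
from h import *
S=lambda x,y:(325+(x-1.5)/4,130+(y-1.5)/4)
T=lambda x,y:(185+(x-1.5)/4,165+(y-1.5)/4)
np.set_printoptions(precision=4,suppress=True)
for n,a,b in(("A",(92,327),(457,108)),("B",(346,366),(205,136)),("red",(237,203),(335,321)),("brushtop",(520,38),(35,396)),("pot rim",(457,198),(101,383))):
    print(n,tri(S(*a),T(*b)))
print("A z",[ (z,ray("top",T(457,108),z)[:2],ray("scene",S(92,327),z)[:2]) for z in(.11,.09,.07)])
print("B z",[ (z,ray("top",T(205,136),z)[:2],ray("scene",S(346,366),z)[:2]) for z in(.11,.09,.07)])
print("flange",ray("top",T(119,379),.004),ray("scene",S(436,260),.004))
k=.8
C=[ray("top",(u*k,v*k),.03) for u,v in((469,259),(610,250),(618,333),(474,343))];print(np.array(C))
print("btn",ray("top",(447*k,304*k),.078),ray("scene",(379.5*k,212*k),.078))
for n,uv,z in(("bowl",(430,153),.05),("jar",(230,183),.1)):print(n,ray("top",(uv[0]*k,uv[1]*k),z))
for u,v in((508,136),(546,139),(540,195),(503,190),(525,242),(512,241)):print("mould",ray("top",(u*k,v*k),.028))
E
```

```text
A [0.6078 0.109  0.0841]
B [0.5896 0.2547 0.0651]
red [0.4854 0.1767 0.0677]
brushtop [0.4465 0.3131 0.2017]
pot rim [0.4467 0.3103 0.0621]
A z [(0.11, array([0.6056, 0.1078]), array([0.6253, 0.1117])), (0.09, array([0.6074, 0.1085]), array([0.6118, 0.1098])), (0.07, array([0.6091, 0.1093]), array([0.5982, 0.108 ]))]
B z [(0.11, array([0.5865, 0.2468]), array([0.6202, 0.2503])), (0.09, array([0.5879, 0.25  ]), array([0.6065, 0.2526])), (0.07, array([0.5893, 0.2532]), array([0.5928, 0.2549]))]
flange [0.4465 0.3098 0.004 ] [0.4516 0.3123 0.004 ]
[[ 0.5802 -0.0711  0.03  ]
 [ 0.6043 -0.3385  0.03  ]
 [ 0.4481 -0.3536  0.03  ]
 [ 0.4226 -0.0832  0.03  ]]
btn [ 0.4947 -0.0272  0.078 ] [ 0.5032 -0.0236  0.078 ]
bowl [0.7776 0.0082 0.05  ]
jar [0.702  0.3696 0.1   ]
mould [ 0.8197 -0.1424  0.028 ]
mould [ 0.8158 -0.2157  0.028 ]
mould [ 0.7065 -0.2051  0.028 ]
mould [ 0.7144 -0.1341  0.028 ]
mould [ 0.6155 -0.1773  0.028 ]
mould [ 0.6168 -0.1525  0.028 ]
```

Measured positions:
- A is the middle beaker (90 mm), at (0.609, 0.109).
- B is the short beaker (70 mm), at (0.591, 0.2535).
- No tall beaker is present.
- The brush is upright at (0.447, 0.312).

Next, move to above the brush.

play_rows(
  targets="100 0 0 0.06 0 0 0;100 0.02 -0.02 0.1 0 0 0;100 0.285 -0.317 0.1 0 0 0;100 0.285 -0.317 0.1 0 0 0;100 0.285 -0.317 0.1 0 0 0;100 0.285 -0.317 0.1 0 0 0;100 0.285 -0.317 0.1 0 0 0;100 0.285 -0.317 0.1 0 0 0;100 0.285 -0.317 0.1 0 0 0;100 0.285 -0.317 0.1 0 0 0",
)

```text
time: 1.45
tcp_pos: [0.4478, 0.3112, 0.292]
ee_rot: [-0.399, -3.116, 0.0]
wrist_force: [0.7, 0.3, -0.7]
grip_width: 0.0853
grasp_force: 0.0
```

play_rows(
  targets="100 0 0 -0.04 0 0 0;100 0 0 -0.08 0 0 0;100 0 0 -0.11 0 0 0;100 0 0 -0.134 0 0 0;100 0 0 -0.134 0 0 0;0 0 0 -0.134 0 0 0;0 0 0 -0.134 0 0 0;0 0 0 -0.134 0 0 0;0 0 0 -0.134 0 0 0;0 0 0 -0.134 0 0 0",
)

```text
time: 2.7
tcp_pos: [0.4476, 0.3128, 0.1596]
ee_rot: [0.394, 3.115, 0.002]
wrist_force: [-0.5, 0.1, 4.6]
grip_width: 0.0187
grasp_force: 58.6
```

play_rows(
  targets="0 0 0 0 0 0 0;0 0 0 0 0 0 0;0 0 0 0 0 0 0;0 0 0 0 0 0 0",
)

```text
time: 3.2
tcp_pos: [0.4476, 0.3128, 0.1595]
ee_rot: [0.394, 3.115, 0.002]
wrist_force: [0.6, -0.6, 5.2]
grip_width: 0.0184
grasp_force: 58.6
```

play_rows(
  targets="0 0 0 0.03 0 0 0;0 0 0 0.07 0 0 0;0 0 0 0.11 0 0 0;0 0 0 0.14 0 0 0;0 0 0 0.14 0 0 0;0 0 0 0.14 0 0 0",
)

```text
time: 3.95
tcp_pos: [0.4462, 0.312, 0.2958]
ee_rot: [-0.394, -3.114, 0.003]
wrist_force: [0.0, 0.6, -1.7]
grip_width: 0.0184
grasp_force: 58.9
```

```bash
python3 - <<'E'
from h import *
a=crop("scene",325,70,160,190,3);b=crop("top",165,145,160,190,2.0)
b=cv2.copyMakeBorder(b,0,570-b.shape[0],0,0,cv2.BORDER_CONSTANT)
cv2.imwrite("pics/l1.png",np.hstack([a,b]))
E
```

```text
(no output)
```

View pics/l1.png

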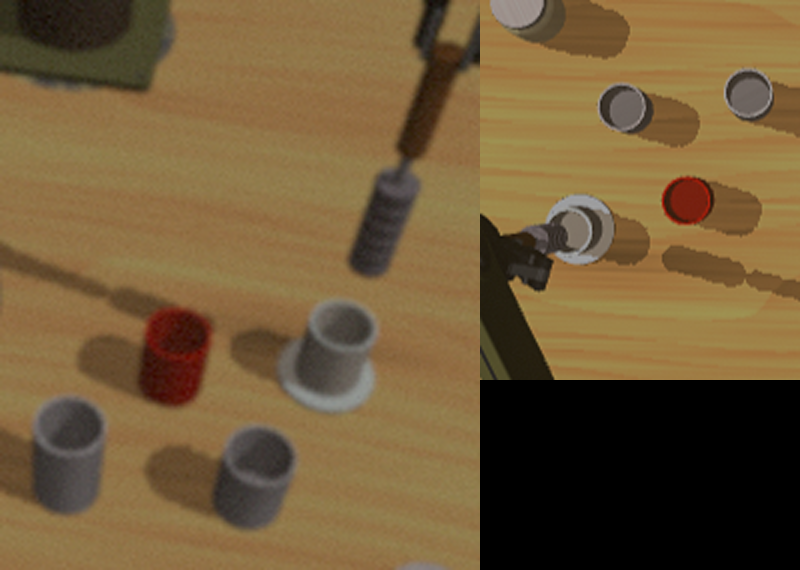

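```bash
python3 - <<'E'
from h import *
s=env.read_state();t=s["tcp_pos"];print(t)
Rm=R.from_rotvec(s["ee_rot"]).as_matrix()
for d in(-.151,-.151+.085,-.036,0,.03,.049): 
    p=proj("scene",t+[0,0,d])[0];q=proj("top",t+[0,0,d])[0]
    print(d,((p-[325,70])*3).round(),((q-[165,145])*2).round())
print(Rm.round(3))
E
```

```text
[0.44603373 0.31192798 0.29535398]
-0.151 [367. 260.] [ 70. 235.]
-0.06599999999999999 [397. 179.] [ 51. 239.]
-0.036 [409. 147.] [ 43. 241.]
0 [425. 105.] [ 33. 243.]
0.03 [439.  68.] [ 24. 245.]
0.049 [448.  44.] [ 18. 246.]
[[-0.968  0.249 -0.004]
 [ 0.249  0.968 -0.002]
 [ 0.003 -0.003 -1.   ]]
```

```bash
python3 - <<'E'
from h import *
cv2.imwrite("pics/g1.png",cv2.convertScaleAbs(crop("scene",430,50,70,75,8),alpha=1.8))
E
```

```text
(no output)
```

View pics/g1.png

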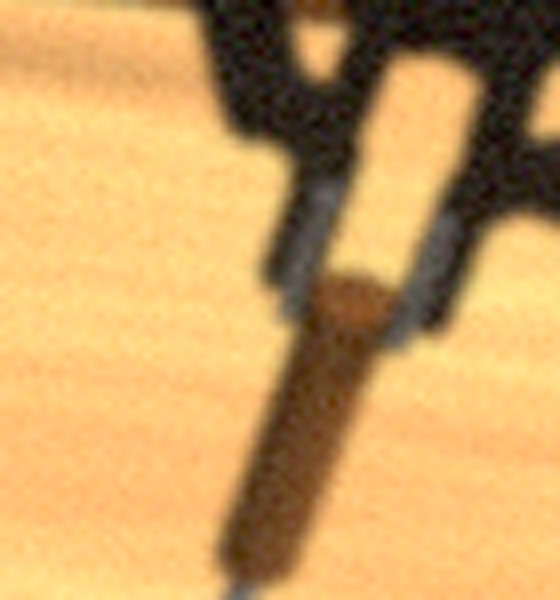

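The crop shows the pads holding only the top ~12 mm of the handle, so the real fingertips are about 37 mm higher than the reported TCP. I'll set the brush back down and grip it lower.

play_rows(
  targets="0 0 0 -0.04 0 0 0;0 0 0 -0.08 0 0 0;0 0 0 -0.11 0 0 0;0 0 0 -0.13 0 0 0;0 0 0 -0.137 0 0 0;0 0 0 -0.139 0 0 0;0 0 0 -0.139 0 0 0;0 0 0 -0.139 0 0 0",
)

```text
time: 5.1
tcp_pos: [0.4475, 0.3128, 0.1604]
ee_rot: [0.394, 3.115, 0.002]
wrist_force: [1.1, -0.1, -2.0]
grip_width: 0.0185
grasp_force: 58.9
```

play_rows(
  targets="30 0 0 0 0 0 0;60 0 0 0 0 0 0;80 0 0 0 0 0 0;80 0 0 0 0 0 0;80 0 0 -0.01 0 0 0;80 0 0 -0.02 0 0 0;80 0 0 -0.03 0 0 0;80 0 0 -0.03 0 0 0;80 0 0 -0.03 0 0 0",
)

```text
time: 6.22
tcp_pos: [0.447, 0.3125, 0.1293]
ee_rot: [-0.395, -3.117, -0.0]
wrist_force: [0.4, -0.0, 0.9]
grip_width: 0.0684
grasp_force: 0.0
```

play_rows(
  targets="0 0 0 0 0 0 0;0 0 0 0 0 0 0;0 0 0 0 0 0 0;0 0 0 0 0 0 0;0 0 0 0 0 0 0;0 0 0 0 0 0 0;0 0 0 0 0 0 0;0 0 0 0 0 0 0",
)

```text
time: 7.22
tcp_pos: [0.4473, 0.3127, 0.1299]
ee_rot: [0.394, 3.116, 0.001]
wrist_force: [0.6, 1.1, 4.5]
grip_width: 0.0202
grasp_force: 58.6
```

```bash
python3 - <<'E'
from h import *
cv2.imwrite("pics/g2.png",cv2.convertScaleAbs(crop("scene",410,85,80,120,5),alpha=1.6))
E
```

```text
(no output)
```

View pics/g2.png

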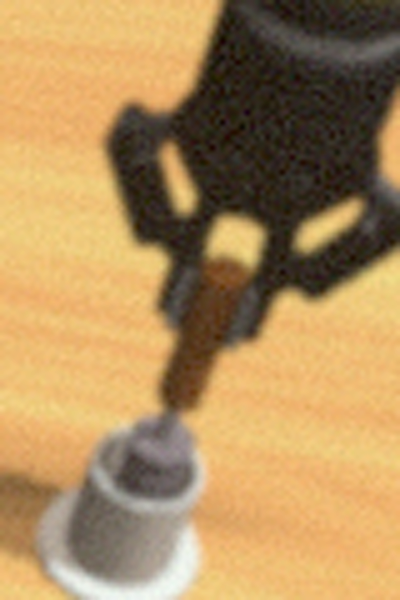

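play_rows(
  targets="0 0 0 0.04 0 0 0;0 0 0 0.09 0 0 0;0 0 0 0.15 0 0 0;0 0.03 -0.04 0.15 0 0 0;0 0.06 -0.08 0.15 0 0 0;0 0.09 -0.12 0.15 0 0 0;0 0.12 -0.16 0.15 0 0 0;0 0.145 -0.185 0.15 0 0 0;0 0.162 -0.204 0.15 0 0 0;0 0.162 -0.204 0.15 0 0 0",
)

```text
time: 8.52
tcp_pos: [0.6091, 0.1074, 0.2778]
ee_rot: [-0.397, -3.114, 0.001]
wrist_force: [-0.0, -0.5, -0.8]
grip_width: 0.0207
grasp_force: 59.0
```

```bash
cat >> h.py <<'E'
# rim-centre pixels at the start, and a template search for each beaker from the first pictures
RIM={"A":{"top":(298.9,191.6),"scene":(347.6,211.4),"h":.09},"B":{"top":(235.9,198.6),"scene":(411.1,221.1),"h":.07}}
def track():
    for n in("scene","top"):
        im=imaging.grab_frame(n)[:,:,::-1];ref=cv2.resize(cv2.imread(f"pics/{n}0.png"),(640,400),interpolation=cv2.INTER_AREA)
        for k,d in RIM.items():
            u,v=map(int,d[n]);r=16;t=ref[v-r:v+r+6,u-r:u+r+1]
            o=40;w=im[v-r-o:v+r+6+o,u-r-o:u+r+1+o]
            m=cv2.matchTemplate(w,t,cv2.TM_CCOEFF_NORMED);_,s,_,l=cv2.minMaxLoc(m)
            dx=np.array(l)-o;X=ray(n,np.array(d[n])+dx,d["h"])
            print(n,k,"score %.2f"%s,"dpx",dx,"xy",X[:2].round(4))
E
python3 -c "
from h import *
track();print(env.read_state()['tcp_pos'])"
```

```text
scene A score 0.90 dpx [0 1] xy [0.6145 0.1103]
scene B score 0.99 dpx [0 0] xy [0.5928 0.2548]
top A score 0.39 dpx [-15 -13] xy [0.636  0.1432]
top B score 0.67 dpx [0 0] xy [0.5893 0.2532]
[0.608399   0.10891713 0.27856183]
```

play_rows(
  targets="0 0.001 0 -0.04 0 0 0;0 0.001 0 -0.07 0 0 0;0 0.001 0 -0.1 0 0 0;0 0.001 0 -0.12 0 0 0;0 0.001 0 -0.135 0 0 0;0 0.001 0 -0.143 0 0 0;0 0.001 0 -0.147 0 0 0;0 0.001 0 -0.147 0 0 0;0 0.001 0 -0.147 0 0 0",
)

```text
time: 9.75
tcp_pos: [0.6106, 0.1085, 0.1333]
ee_rot: [0.394, 3.115, 0.001]
wrist_force: [-0.6, 0.1, -0.8]
grip_width: 0.0207
grasp_force: 59.0
```

```bash
python3 - <<'E'
from h import *
cv2.imwrite("pics/b1.png",cv2.convertScaleAbs(crop("scene",310,110,130,140,4),alpha=1.6))
E
```

```text
(no output)
```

View pics/b1.png

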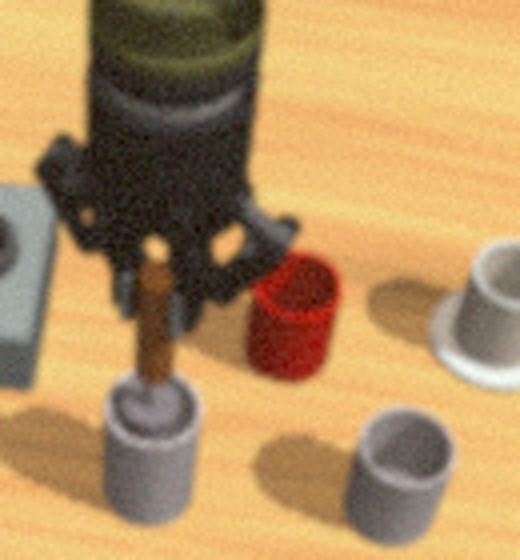

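Brush is inside beaker A, centred at about (150,410). Push to contact with the floor.

play_rows(
  targets="0 0 0 -0.003 0 0 0;0 0 0 -0.003 0 0 0;0 0 0 -0.005 0 0 0;0 0 0 -0.005 0 0 0;0 0 0 -0.005 0 0 0",
)

```text
time: 10.42
tcp_pos: [0.6111, 0.1085, 0.1298]
ee_rot: [0.394, 3.114, 0.001]
wrist_force: [-1.5, 0.2, 6.3]
grip_width: 0.0207
grasp_force: 60.1
```

play_rows(
  targets="0 0 0 0.025 0 0 0;0 0 0 0.05 0 0 0;0 0 0 0.07 0 0 0;0 0 0 0.07 0 0 0;0 0 0 0.045 0 0 0;0 0 0 0.02 0 0 0;0 0 0 0.006 0 0 0;0 0 0 0 0 0 0;0 0 0 0 0 0 0;0 0 0 0 0 0 0",
)

```text
time: 11.68
tcp_pos: [0.6103, 0.1083, 0.1299]
ee_rot: [0.394, 3.116, -0.001]
wrist_force: [-3.2, -0.9, 9.5]
grip_width: 0.0205
grasp_force: 60.4
```

play_rows(
  targets="0 0 0 -0.001 0 0 0;0 0 0 -0.001 0 0 0;0 0 0 -0.001 0 0 0",
)

```text
time: 12.05
tcp_pos: [0.6106, 0.1083, 0.1299]
ee_rot: [0.394, 3.115, -0.001]
wrist_force: [-4.7, -1.8, 12.4]
grip_width: 0.0208
grasp_force: 60.5
```

play_rows(
  targets="0 0 0 0.03 0 0 0;0 0 0 0.07 0 0 0;0 0 0 0.11 0 0 0;0 0 0 0.14 0 0 0;0 -0.005 0.035 0.14 0 0 0;0 -0.01 0.07 0.14 0 0 0;0 -0.015 0.11 0.14 0 0 0;0 -0.0195 0.145 0.14 0 0 0;0 -0.0195 0.145 0.14 0 0 0;0 -0.0195 0.145 0.14 0 0 0",
)

```text
time: 13.3
tcp_pos: [0.5905, 0.2531, 0.2659]
ee_rot: [-0.394, -3.116, 0.001]
wrist_force: [-0.4, 0.8, -1.1]
grip_width: 0.0207
grasp_force: 59.2
```

```bash
python3 -c "
from h import *
track();print(env.read_state()['tcp_pos'])"
```

```text
scene A score 0.89 dpx [0 0] xy [0.6118 0.1098]
scene B score 0.94 dpx [-18  -1] xy [0.5991 0.2144]
top A score 0.86 dpx [0 0] xy [0.6074 0.1085]
top B score 0.61 dpx [17 -2] xy [0.5949 0.2144]
[0.59068691 0.25252265 0.26616611]
```

B has been knocked to about (0.596, 0.2145), and both views agree. Shift over and descend.

play_rows(
  targets="0 0.005 -0.038 0 0 0 0;0 0.005 -0.038 0 0 0 0;0 0.005 -0.038 -0.03 0 0 0;0 0.005 -0.038 -0.06 0 0 0",
)

```text
time: 13.9
tcp_pos: [0.596, 0.2151, 0.2064]
ee_rot: [0.396, 3.115, 0.002]
wrist_force: [0.4, 0.2, -1.5]
grip_width: 0.0206
grasp_force: 59.4
```

```bash
python3 - <<'E'
from h import *
track();print(env.read_state()['tcp_pos'])
a=crop("scene",310,90,130,150,3);b=crop("top",190,120,130,150,3)
cv2.imwrite("pics/b2.png",cv2.convertScaleAbs(np.hstack([a,b]),alpha=1.6))
E
```

```text
scene A score 0.92 dpx [0 0] xy [0.6118 0.1098]
scene B score 0.69 dpx [-18  -1] xy [0.5991 0.2144]
top A score 0.82 dpx [0 0] xy [0.6074 0.1085]
top B score 0.45 dpx [-13  -7] xy [0.6047 0.2836]
[0.59304735 0.21448162 0.20161193]
```

View pics/b2.png

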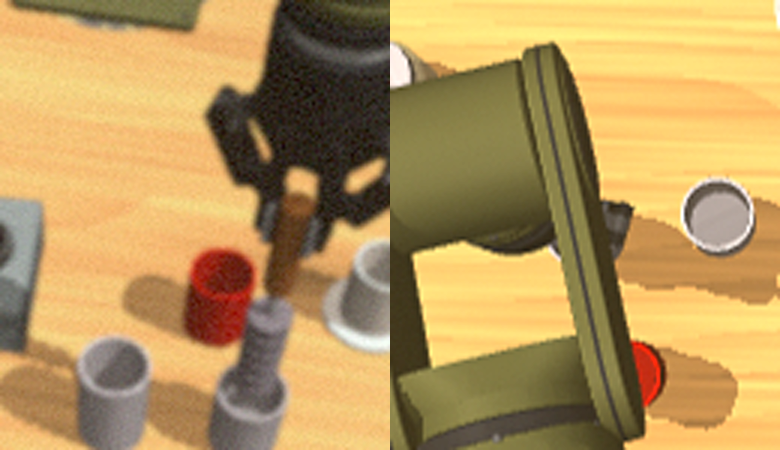

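play_rows(
  targets="0 0 0 -0.015 0 0 0;0 0 0 -0.03 0 0 0;0 0 0 -0.045 0 0 0;0 0 0 -0.06 0 0 0;0 0 0 -0.07 0 0 0;0 0 0 -0.075 0 0 0;0 0 0 -0.077 0 0 0;0 0 0 -0.077 0 0 0;0 0 0 -0.077 0 0 0",
)

```text
time: 15.22
tcp_pos: [0.5959, 0.2156, 0.1299]
ee_rot: [0.394, 3.116, 0.001]
wrist_force: [0.1, -0.8, -0.1]
grip_width: 0.0205
grasp_force: 59.5
```

play_rows(
  targets="0 0 0 -0.002 0 0 0;0 0 0 -0.002 0 0 0;0 0 0 -0.003 0 0 0;0 0 0 -0.003 0 0 0",
)

```text
time: 15.72
tcp_pos: [0.5968, 0.2157, 0.1298]
ee_rot: [0.394, 3.113, 0.001]
wrist_force: [-2.2, -0.8, 9.2]
grip_width: 0.0206
grasp_force: 60.6
```

play_rows(
  targets="0 0 0 0.025 0 0 0;0 0 0 0.045 0 0 0;0 0 0 0.057 0 0 0;0 0 0 0.057 0 0 0;0 0 0 0.04 0 0 0;0 0 0 0.02 0 0 0;0 0 0 0.006 0 0 0;0 0 0 0 0 0 0;0 0 0 0 0 0 0;0 0 0 0 0 0 0",
)

```text
time: 16.98
tcp_pos: [0.5958, 0.2153, 0.129]
ee_rot: [0.394, 3.116, -0.001]
wrist_force: [-4.5, -1.5, 13.1]
grip_width: 0.0204
grasp_force: 61.2
```

play_rows(
  targets="0 0 0 -0.001 0 0 0;0 0 0 -0.001 0 0 0;0 0 0 -0.001 0 0 0",
)

```text
time: 17.35
tcp_pos: [0.5961, 0.2152, 0.129]
ee_rot: [0.394, 3.116, -0.001]
wrist_force: [-4.9, -2.0, 16.1]
grip_width: 0.0206
grasp_force: 61.4
```

play_rows(
  targets="0 0 0 0.04 0 0 0;0 0 0 0.08 0 0 0;0 0 0 0.12 0 0 0;0 -0.01 0.005 0.15 0 0 0;0 -0.05 0.033 0.15 0 0 0;0 -0.1 0.066 0.15 0 0 0;0 -0.13 0.087 0.15 0 0 0;0 -0.149 0.0975 0.15 0 0 0;0 -0.149 0.0975 0.15 0 0 0;0 -0.149 0.0975 0.15 0 0 0",
)

```text
time: 18.6
tcp_pos: [0.4472, 0.3125, 0.2749]
ee_rot: [0.395, 3.116, -0.001]
wrist_force: [-0.3, 0.1, -1.6]
grip_width: 0.0207
grasp_force: 59.5
```

play_rows(
  targets="0 0 0 -0.04 0 0 0;0 0 0 -0.08 0 0 0;0 0 0 -0.11 0 0 0;0 0 0 -0.13 0 0 0;0 0 0 -0.142 0 0 0;0 0 0 -0.146 0 0 0;0 0 0 -0.146 0 0 0;0 0 0 -0.146 0 0 0",
)

```text
time: 19.6
tcp_pos: [0.4472, 0.3134, 0.1306]
ee_rot: [0.394, 3.115, 0.002]
wrist_force: [-0.1, -0.8, -1.7]
grip_width: 0.0207
grasp_force: 59.5
```

play_rows(
  targets="0 0 0 -0.001 0 0 0;0 0 0 -0.002 0 0 0;0 0 0 -0.002 0 0 0",
)

```text
time: 19.98
tcp_pos: [0.4472, 0.3134, 0.1289]
ee_rot: [0.394, 3.115, 0.002]
wrist_force: [0.1, -0.1, 5.6]
grip_width: 0.0203
grasp_force: 60.2
```

play_rows(
  targets="35 0 0 0 0 0 0;50 0 0 0 0 0 0;70 0 0 0 0 0 0;80 0 0 0 0 0 0;80 0 0 0.03 0 0 0;80 0 0 0.07 0 0 0;80 0 0 0.12 0 0 0;80 0 0 0.16 0 0 0;80 0 0 0.16 0 0 0",
)

```text
time: 21.1
tcp_pos: [0.4482, 0.314, 0.2924]
ee_rot: [0.394, 3.11, 0.008]
wrist_force: [0.3, -0.6, -0.6]
grip_width: 0.0685
grasp_force: 0.0
```

```bash
python3 - <<'E'
from h import *
track()
a=crop("scene",310,90,160,160,2.4)
b=crop("top",175,120,160,160,2.4)
cv2.imwrite("pics/p1.png",cv2.convertScaleAbs(np.hstack([a,b]),alpha=1.6))
E
```

```text
scene A score 0.94 dpx [0 0] xy [0.6118 0.1098]
scene B score 0.95 dpx [-17  -1] xy [0.5986 0.2166]
top A score 0.89 dpx [0 0] xy [0.6074 0.1085]
top B score 0.91 dpx [17 -1] xy [0.5926 0.2143]
```

View pics/p1.png

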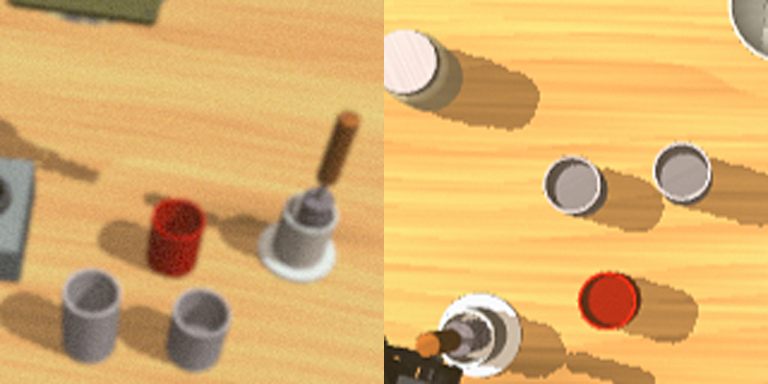

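play_rows(
  targets="100 0.03 -0.04 0 0 0 0;100 0.06 -0.08 0 0 0 0;100 0.1 -0.12 0 0 0 0;100 0.13 -0.165 0 0 0 0;100 0.161 -0.204 0 0 0 0;100 0.161 -0.204 -0.04 0 0 0;100 0.161 -0.204 -0.1 0 0 0;100 0.161 -0.204 -0.14 0 0 0;100 0.161 -0.204 -0.14 0 0 0",
)

```text
time: 22.42
tcp_pos: [0.6033, 0.1085, 0.1408]
ee_rot: [-0.393, -3.105, 0.004]
wrist_force: [-0.6, 0.6, -1.2]
grip_width: 0.0854
grasp_force: 0.0
```

```bash
python3 -c "
from h import *
track();print(env.read_state()['tcp_pos'])"
```

```text
scene A score 0.94 dpx [0 0] xy [0.6118 0.1098]
scene B score 0.95 dpx [-17  -1] xy [0.5986 0.2166]
top A score 0.46 dpx [-38 -35] xy [0.6849 0.1969]
top B score 0.51 dpx [17 -2] xy [0.5949 0.2144]
[0.60745896 0.1090252  0.14745071]
```

play_rows(
  targets="100 0.001 0 -0.03 0 0 0;100 0.001 0 -0.05 0 0 0;100 0.001 0 -0.07 0 0 0;100 0.001 0 -0.085 0 0 0;100 0.001 0 -0.1 0 0 0;100 0.001 0 -0.11 0 0 0;100 0.001 0 -0.12 0 0 0;100 0.001 0 -0.12 0 0 0",
)

```text
time: 23.52
tcp_pos: [0.6078, 0.1089, 0.0263]
ee_rot: [-0.394, -3.115, 0.001]
wrist_force: [0.5, 0.6, -0.1]
grip_width: 0.0857
grasp_force: 0.0
```

```bash
python3 - <<'E'
from h import *
cv2.imwrite("pics/ga.png",cv2.convertScaleAbs(crop("scene",290,110,130,140,4),alpha=1.6))
E
```

```text
(no output)
```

View pics/ga.png

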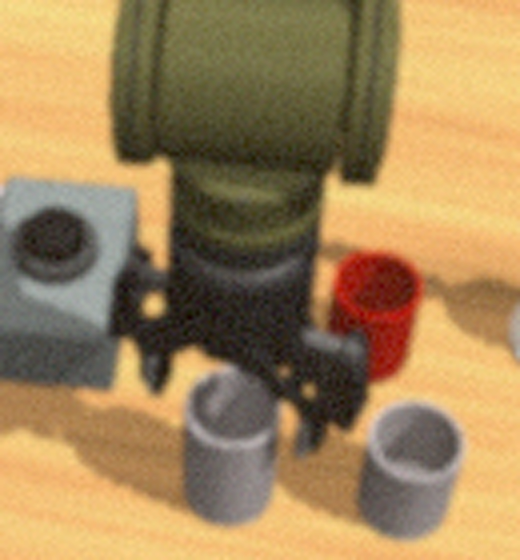

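play_rows(
  targets="100 0 0 -0.004 0 0 0;60 0 0 -0.004 0 0 0;0 0 0 -0.004 0 0 0;0 0 0 -0.004 0 0 0;0 0 0 -0.004 0 0 0;0 0 0 -0.004 0 0 0;0 0 0 -0.004 0 0 0;0 0 0 -0.004 0 0 0",
)

```text
time: 24.58
tcp_pos: [0.6092, 0.1092, 0.0241]
ee_rot: [0.394, 3.115, 0.001]
wrist_force: [0.4, 0.9, 4.7]
grip_width: 0.0539
grasp_force: 64.0
```

play_rows(
  targets="0 0 0 0.01 0 0 0;0 0 0 0.03 0 0 0;0 0 0 0.06 0 0 0;0 0 0 0.06 0 0 0;0 0 0 0.06 0 0 0",
)

```text
time: 25.2
tcp_pos: [0.6078, 0.1089, 0.0827]
ee_rot: [-0.394, -3.116, 0.0]
wrist_force: [0.1, 0.3, -2.5]
grip_width: 0.0541
grasp_force: 63.5
```

```bash
python3 - <<'E'
from h import *
print(env.read_state()["tcp_pos"])
a=crop("scene",290,90,130,160,3)
cv2.imwrite("pics/ga2.png",cv2.convertScaleAbs(a,alpha=1.6))
E
```

```text
[0.6078181  0.10887884 0.08269081]
```

View pics/ga2.png

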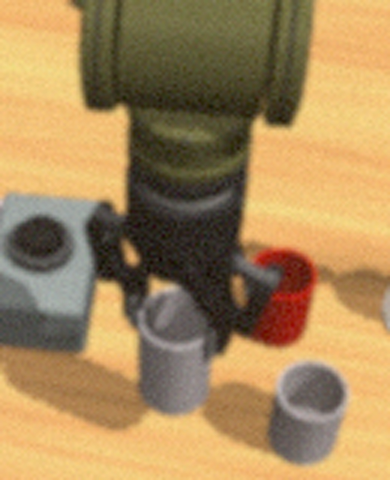

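play_rows(
  targets="0 0 0 0.04 0 0 0;0 0 0 0.07 0 0 0;0 -0.01 -0.04 0.07 0 0 0;0 -0.02 -0.09 0.07 0 0 0;0 -0.03 -0.14 0.07 0 0 0;0 -0.04 -0.19 0.07 0 0 0;0 -0.055 -0.24 0.07 0 0 0;0 -0.066 -0.29 0.07 0 0 0;0 -0.077 -0.34 0.07 0 0 0;0 -0.087 -0.37 0.07 0 0 0",
)

```text
time: 26.5
tcp_pos: [0.5198, -0.2627, 0.1514]
ee_rot: [-0.397, -3.114, -0.002]
wrist_force: [0.1, 0.2, -2.2]
grip_width: 0.0542
grasp_force: 64.4
```

play_rows(
  targets="0 0 -0.025 0 0 0 0;0 0 -0.025 0 0 0 0;0 0 -0.025 -0.03 0 0 0;0 0 -0.025 -0.06 0 0 0;0 0 -0.025 -0.08 0 0 0;0 0 -0.025 -0.09 0 0 0;0 0 -0.025 -0.09 0 0 0;0 0 -0.025 -0.09 0 0 0",
)

```text
time: 27.5
tcp_pos: [0.5224, -0.2865, 0.0647]
ee_rot: [0.394, 3.115, -0.002]
wrist_force: [0.4, 0.3, -2.0]
grip_width: 0.0544
grasp_force: 64.5
```

Needs about 11 mm more down.

play_rows(
  targets="0 0 0 -0.006 0 0 0;0 0 0 -0.009 0 0 0;0 0 0 -0.011 0 0 0;0 0 0 -0.012 0 0 0;0 0 0 -0.012 0 0 0",
)

```text
time: 28.12
tcp_pos: [0.5223, -0.2864, 0.0542]
ee_rot: [0.394, 3.115, -0.001]
wrist_force: [-4.5, 3.4, 10.1]
grip_width: 0.0543
grasp_force: 65.5
```

play_rows(
  targets="0 0 0 0.001 0 0 0;75 0 0 0.001 0 0 0;100 0 0 0.001 0 0 0;100 0 0 0.001 0 0 0;100 0 0 0.001 0 0 0;100 0 0 0.03 0 0 0;100 0 0 0.07 0 0 0;100 0 0 0.12 0 0 0;100 0 0 0.16 0 0 0;100 0 0 0.16 0 0 0",
)

```text
time: 29.38
tcp_pos: [0.5237, -0.2874, 0.2166]
ee_rot: [0.393, 3.109, -0.006]
wrist_force: [-0.5, -0.6, -0.5]
grip_width: 0.0858
grasp_force: 0.0
```

```bash
python3 -c "
from h import *
track();print(env.read_state()['tcp_pos'])"
```

```text
scene A score 0.71 dpx [ 36 -32] xy [0.5009 0.1768]
scene B score 0.95 dpx [-17  -1] xy [0.5986 0.2166]
top A score 0.37 dpx [-40   5] xy [0.5938 0.1983]
top B score 0.91 dpx [17 -1] xy [0.5926 0.2143]
[ 0.52146807 -0.28601807  0.21133491]
```

play_rows(
  targets="100 0.007 0.05 0 0 0 0;100 0.014 0.1 0 0 0 0;100 0.022 0.155 0 0 0 0;100 0.03 0.21 0 0 0 0;100 0.038 0.265 0 0 0 0;100 0.046 0.32 0 0 0 0;100 0.054 0.375 0 0 0 0;100 0.062 0.43 0 0 0 0;100 0.069 0.475 -0.03 0 0 0;100 0.073 0.5015 -0.06 0 0 0",
)

```text
time: 30.72
tcp_pos: [0.5933, 0.2175, 0.1483]
ee_rot: [-0.391, -3.114, 0.001]
wrist_force: [-0.2, -0.3, -0.1]
grip_width: 0.0852
grasp_force: 0.0
```

play_rows(
  targets="100 0 0 -0.02 0 0 0;100 0 0 -0.04 0 0 0;100 0 0 -0.04 0 0 0",
)

```text
time: 31.1
tcp_pos: [0.5929, 0.214, 0.1086]
ee_rot: [-0.396, -3.112, 0.003]
wrist_force: [0.3, -1.2, 0.0]
grip_width: 0.0855
grasp_force: 0.0
```

```bash
python3 -c "
from h import *
track();print(env.read_state()['tcp_pos'])"
```

```text
scene A score 0.54 dpx [40  9] xy [0.6161 0.2014]
scene B score 0.95 dpx [-17  -1] xy [0.5986 0.2166]
top A score 0.41 dpx [40 32] xy [0.5376 0.0166]
top B score 0.42 dpx [-4 -4] xy [0.5983 0.2627]
[0.59491203 0.21460883 0.11183181]
```

play_rows(
  targets="100 0 0 -0.03 0 0 0;100 0 0 -0.055 0 0 0;100 0 0 -0.075 0 0 0;100 0 0 -0.09 0 0 0;100 0 0 -0.1 0 0 0;100 0 0 -0.106 0 0 0;100 0 0 -0.106 0 0 0",
)

```text
time: 32.08
tcp_pos: [0.5945, 0.2155, 0.0052]
ee_rot: [-0.394, -3.117, 0.0]
wrist_force: [0.1, 0.6, 0.1]
grip_width: 0.0854
grasp_force: 0.0
```

play_rows(
  targets="60 0 0 0 0 0 0;0 0 0 0 0 0 0;0 0 0 0 0 0 0;0 0 0 0 0 0 0;0 0 0 0 0 0 0;0 0 0 0 0 0 0;0 0 0 0 0 0 0",
)

```text
time: 32.95
tcp_pos: [0.5955, 0.2157, 0.0066]
ee_rot: [0.394, 3.115, 0.001]
wrist_force: [0.2, -1.5, 6.6]
grip_width: 0.0542
grasp_force: 64.0
```

play_rows(
  targets="0 0 0 0.01 0 0 0;0 0 0 0.03 0 0 0;0 0 0 0.07 0 0 0;0 0 0 0.1 0 0 0;0 0 0 0.13 0 0 0;0 0 0 0.13 0 0 0;0 0 0 0.13 0 0 0",
)

```text
time: 33.83
tcp_pos: [0.5937, 0.2153, 0.1343]
ee_rot: [-0.394, -3.115, 0.001]
wrist_force: [-1.0, -0.2, -1.8]
grip_width: 0.0543
grasp_force: 63.7
```

play_rows(
  targets="0 -0.01 -0.04 0 0 0 0;0 -0.02 -0.09 0 0 0 0;0 -0.03 -0.14 0 0 0 0;0 -0.04 -0.19 0 0 0 0;0 -0.055 -0.24 0 0 0 0;0 -0.066 -0.29 0 0 0 0;0 -0.077 -0.34 0 0 0 0;0 -0.084 -0.37 0 0 0 0;0 -0.084 -0.382 0 0 0 0;0 -0.084 -0.382 0 0 0 0",
)

```text
time: 35.08
tcp_pos: [0.5099, -0.1664, 0.1339]
ee_rot: [-0.396, -3.114, -0.002]
wrist_force: [0.7, 0.5, -1.6]
grip_width: 0.0539
grasp_force: 64.0
```

play_rows(
  targets="0 0 0 -0.03 0 0 0;0 0 0 -0.06 0 0 0;0 0 0 -0.08 0 0 0;0 0 0 -0.088 0 0 0;0 0 0 -0.092 0 0 0;0 0 0 -0.095 0 0 0;0 0 0 -0.097 0 0 0;0 0 0 -0.097 0 0 0",
)

```text
time: 36.08
tcp_pos: [0.5107, -0.1667, 0.0387]
ee_rot: [0.395, 3.116, -0.0]
wrist_force: [0.5, 0.0, -2.1]
grip_width: 0.0538
grasp_force: 64.0
```

play_rows(
  targets="0 0 0 -0.002 0 0 0;0 0 0 -0.003 0 0 0;0 0 0 -0.004 0 0 0;0 0 0 -0.004 0 0 0",
)

```text
time: 36.58
tcp_pos: [0.5112, -0.1669, 0.0367]
ee_rot: [0.394, 3.116, -0.001]
wrist_force: [-5.2, 1.2, 10.4]
grip_width: 0.0538
grasp_force: 65.3
```

play_rows(
  targets="0 0 0 0.001 0 0 0;75 0 0 0.001 0 0 0;100 0 0 0.001 0 0 0;100 0 0 0.001 0 0 0;100 0 0 0.001 0 0 0;100 0 0 0.03 0 0 0;100 0 0 0.07 0 0 0;100 0 0 0.12 0 0 0;100 0 0 0.16 0 0 0;100 0 0 0.16 0 0 0",
)

```text
time: 37.83
tcp_pos: [0.5129, -0.1675, 0.1992]
ee_rot: [0.393, 3.109, -0.004]
wrist_force: [-0.2, -0.0, 0.3]
grip_width: 0.0851
grasp_force: 0.0
```

play_rows(
  targets="0 -0.005 0.05 0 0 0 0;0 -0.01 0.1 0 0 0 0;0 -0.014 0.14 0 0 0 0;0 -0.014 0.14 0 0 0 0;0 -0.014 0.14 0 0 0 0;0 -0.014 0.14 0 0 0 0",
)

```text
time: 38.58
tcp_pos: [0.4964, -0.0274, 0.1938]
ee_rot: [-0.396, -3.116, 0.0]
wrist_force: [-0.0, 0.6, 0.4]
grip_width: -0.0004
grasp_force: 0.0
```

```bash
python3 - <<'E'
from h import *
print(env.read_state()["tcp_pos"])
a=crop("scene",150,90,330,220,2.4)
cv2.imwrite("pics/f1.png",cv2.convertScaleAbs(a,alpha=1.6))
E
```

```text
[ 0.49635811 -0.0274149   0.19375223]
```

View pics/f1.png

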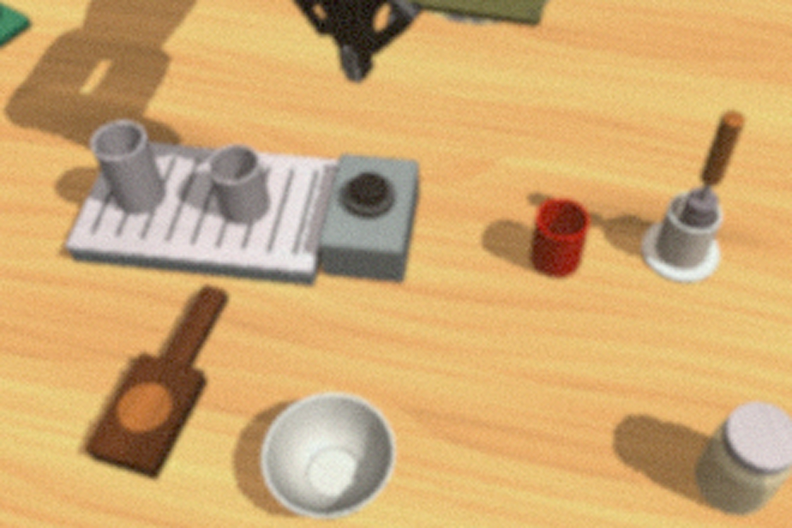

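play_rows(
  targets="0 0 0 -0.04 0 0 0;0 0 0 -0.08 0 0 0;0 0 0 -0.11 0 0 0;0 0 0 -0.13 0 0 0;0 0 0 -0.138 0 0 0;0 0 0 -0.142 0 0 0;0 0 0 -0.145 0 0 0;0 0 0 -0.145 0 0 0",
)

```text
time: 39.62
tcp_pos: [0.4969, -0.0266, 0.0499]
ee_rot: [0.394, 3.116, -0.0]
wrist_force: [0.1, 0.1, -0.5]
grip_width: -0.0002
grasp_force: 0.0
```

play_rows(
  targets="0 0 0 -0.003 0 0 0;0 0 0 -0.005 0 0 0;0 0 0 -0.005 0 0 0",
)

```text
time: 40.0
tcp_pos: [0.4966, -0.0265, 0.0445]
ee_rot: [0.394, 3.116, -0.0]
wrist_force: [0.4, 0.8, 1.4]
grip_width: 0.0002
grasp_force: 0.6
```

play_rows(
  targets="0 0 0 -0.004 0 0 0;0 0 0 -0.007 0 0 0;0 0 0 -0.009 0 0 0;0 0 0 -0.01 0 0 0;0 0 0 -0.01 0 0 0",
)

```text
time: 40.62
tcp_pos: [0.497, -0.0266, 0.0368]
ee_rot: [-0.394, -3.117, 0.0]
wrist_force: [-7.0, 0.8, 16.5]
grip_width: 0.0003
grasp_force: 8.2
```

play_rows(
  targets="0 0 0 0 0 0 0;0 0 0 0 0 0 0;0 0 0 0 0 0 0;0 0 0 0 0 0 0;0 0 0 0 0 0 0;0 0 0 0 0 0 0;0 0 0 0 0 0 0;0 0 0 0 0 0 0;0 0 0 0 0 0 0;0 0 0 0 0 0 0",
)

```text
time: 41.88
tcp_pos: [0.497, -0.0266, 0.0368]
ee_rot: [-0.394, -3.117, 0.0]
wrist_force: [-7.2, 1.4, 16.5]
grip_width: -0.0002
grasp_force: 8.1
```

play_rows(
  targets="0 0 0 0 0 0 0;0 0 0 0 0 0 0;0 0 0 0 0 0 0;0 0 0 0 0 0 0;0 0 0 0 0 0 0;0 0 0 0 0 0 0;0 0 0 0 0 0 0;0 0 0 0 0 0 0;0 0 0 0 0 0 0;0 0 0 0 0 0 0",
)

```text
time: 43.12
tcp_pos: [0.497, -0.0266, 0.0368]
ee_rot: [-0.394, -3.117, 0.0]
wrist_force: [-7.2, 1.3, 16.5]
grip_width: -0.0001
grasp_force: 8.1
```

play_rows(
  targets="0 0 0 0 0 0 0;0 0 0 0 0 0 0;0 0 0 0 0 0 0;0 0 0 0 0 0 0;0 0 0 0 0 0 0;0 0 0 0 0 0 0;0 0 0 0 0 0 0",
)

```text
time: 44.0
tcp_pos: [0.497, -0.0266, 0.0368]
ee_rot: [-0.394, -3.117, 0.0]
wrist_force: [-6.9, 1.7, 15.9]
grip_width: -0.0001
grasp_force: 8.1
```

play_rows(
  targets="0 0 0 0.01 0 0 0;0 0 0 0.03 0 0 0;0 0 0 0.07 0 0 0;0 0 0 0.12 0 0 0;0 0 0 0.17 0 0 0;0 -0.05 0.1 0.17 0 0 0;0 -0.05 0.1 0.17 0 0 0;0 -0.05 0.1 0.17 0 0 0;0 -0.05 0.1 0.17 0 0 0",
)

```text
time: 45.12
tcp_pos: [0.4463, 0.0734, 0.2039]
ee_rot: [-0.394, -3.116, 0.001]
wrist_force: [-0.1, -0.5, -1.0]
grip_width: -0.0
grasp_force: 0.0
```

```bash
python3 - <<'E'
from h import *
a=crop("scene",150,90,330,220,2.4)
cv2.imwrite("pics/f2.png",cv2.convertScaleAbs(a,alpha=1.6))
E
```

```text
(no output)
```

View pics/f2.png

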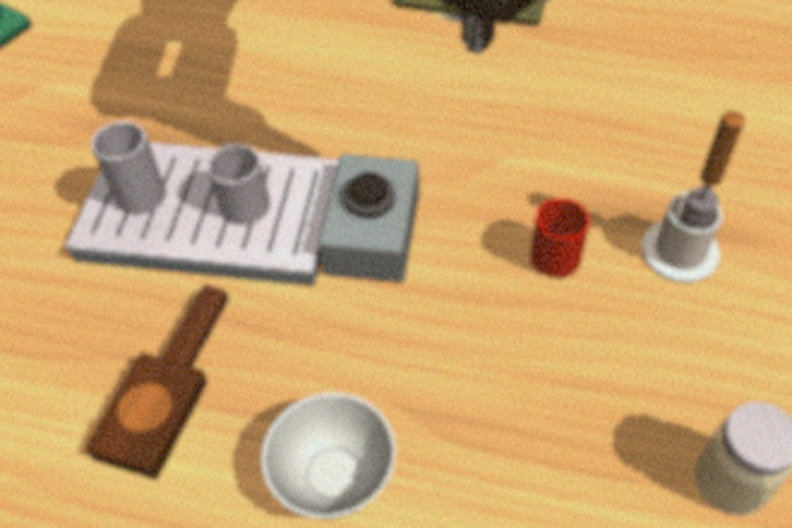

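The picture shows both beakers upright on the plate at (130,170) and (240,185). The brush is in its pot at (700,190), the button is up, and the bystanders are where they were.

```bash
python3 -c "
from rig import env
print(env.hand_in())"
```

```text
the job is handed in; nothing more can be done
None
```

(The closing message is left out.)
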